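# Free the seized stop and gauge the carton

## Robot

A 6-joint arm with a two-finger parallel gripper is mounted at the origin on the work surface. World frame = base frame: x ahead of the robot, y to its left, z up, the work surface at z = 0. Lengths are in m, angles in rad, forces in N, time in s.
With the tool pointing down it reaches from about 0.275 to 0.775 m from the base axis. Payload 14.6 kg.
Tool frame: the origin (TCP) lies on the centre line of the jaws, within the pads' length; the fingertips stand 19 mm ahead of it and the grasp point (between the pads) is the TCP (tip_reach is the distance from the TCP to the fingertips, in m); z points along the fingers, y is the line along which they close (so a half turn about z gives the same grasp; the last joint's range is limited). The gripper opens to 85 mm and grips with 20 to 120 N. Pads are 22 mm wide; open, the fingers measure 114 mm over their backs; the gripper's body (76 mm by 85 mm) begins 54 mm behind the grasp point. The pads swing forward as they close: fully open they stand 13 mm farther back than shut.
Start: joints at [-1.365, 0.263, -0.048, 1.259, 0, 1.415], TCP at [0.185, -0.491, 0.22] pointing down, gripper open.
Joint ranges: [-2.65, 2.65], [-0.89, 1.7], [-1.18, 1.37], [-2.13, 2.11], [-1.35, 1.29], [-3.14, 3.14]. Speed limits (rad/s): [1.89, 1.89, 2.57, 2.79, 3.14, 3.14].

## Interface

Orientations are given as a unit quaternion [x, y, z, w].
In Python, from rig import state, camera, finish_job, tip_reach gives the robot as it stands.
- The arm moves only by the shell command python3 -m handwheel 'ROWS' [FORCE]. ROWS is JSON, a list of rows, each a list of 3 entries, a list of its own where there are three numbers: the turn, a rotation vector about the tool's x, y, z in degrees, then the shift along the tool's x, y, z in m, then the opening, from 0 (shut) to 1 (fully open). In form: [[[rx, ry, rz], [x, y, z], fingers], ...]. A call has 1 to 20 rows; each row shifts and turns the commanded pose from where the row before left it, along the tool's axes as they then stand; what a row does not reach is not made up. A row lasts 1/12 s, in which the tool goes at most 41.7 mm and 7.16 degrees, less where a joint would pass 70% of its speed; a pose out of reach is approached as far as the arm can. A call is refused whole if a number of a shift passes 0.0417 or a number of a turn 7.16, either way. A call with a gripper value outside its range is refused whole. The fingers move at their own pace and stop on an object; FORCE is the grip in N (left out, the last holds). Time passes only in rows, so rows that do not move let the fingers close. It gives the time, the measured TCP pose, the force, the opening and the grip force at its end, in the units of the state.
- state(): the state, without advancing time (a new reading comes with each control period).
- camera(name): name is "side" or "top"; returns a dict with "pixels" (480x640x3 uint8, red, green, blue), "fx", "fy", "cx", "cy" (pixels), "extrinsics" (4x4, takes a point from world to camera coordinates). Camera axes: x right, y down, z forward; pixel columns grow to the right and rows downward; lengths in m; the calibration is good to about 2 mm. A picture is of the moment at which its call begins. There is no depth.
- finish_job(): hands the job in; it is judged then, once.
The state is a dict: "time": time; "joint_positions": joint angles; "qvel": joint speeds; "joint_efforts": joint torques, N m; "ee_pos": TCP position; "tcp_rot": TCP orientation; "contact_force": force on the tool from outside, world axes, zero at the start; "moment": the same for the moment, N m; "width": finger opening in m; "gripper_force": force on a finger pad.
Only numpy, scipy, OpenCV 4.12 (cv2) and the standard library are available. Lean on these libraries where they do the work, as an engineer would, in place of code of your own. Each camera call takes 0.05 s, during which the arm holds its last target. There are 200 camera calls.

## Task

The red clamp knob on the sliding stop of the carton gauge has seized: break it loose with a short firm twist anticlockwise and turn it on freely by at least 60 degrees. Then slide the stop along its rail so that it pushes the carton home and squares it lightly, with about 10 newtons, against the green sprung end plate without crushing it, and turn the knob back fully tight so that the carton stays nipped. Do not touch the carton with the robot itself and leave everything else on the table where it is.

Things in the scene. Friction and masses are not known exactly. Their poses are not given: they have to be found in the camera images.
- gauge: plywood base board of the carton gauge, fixed to the table, 240 (x) x 460 (y) x 12 mm; origin at the centre of its underside, on the table. Its +y points along the aluminium rail from the sliding stop to the green end plate; +x points away from the rail to the carton side. The rail (44 mm wide, top 28 mm above the table) runs along y at x = -70 mm
- knob_grip (a point): middle of the wing of the red clamp knob on top of the sliding stop, on its upright axis over the rail, 91 mm above the table. The wing is a bar 52 mm long (along this point's x), 15 mm thick (its y), reaching from 13 mm above this point to 17 mm below it, where a 36 mm wide collar begins. The point turns with the knob; at knob angle 0 the wing lies along the rail
- knob (a joint): angle of the clamp knob, rad: 0 fully clamped (as found), growing anticlockwise seen from above, end stop at 1.35. Seized: about 0.4 to 0.5 N m breaks it loose at 0; the resistance falls steadily and it is free (0.02 N m) beyond 0.25. Turned back it stiffens again below 0.2, up to about 0.7 N m at 0. Below about 0.2 it locks the stop to the rail, most firmly near 0
- stop (a joint): position of the sliding stop along the rail, m, growing towards the end plate (gauge +y), range 0 to 0.17. Friction when unclamped about 2 N. The stop is a black block 56 x 60 mm, top 46 mm above the table, with a steel plate 145 mm wide, top 56 mm above the table, reaching across the board on the carton side; the knob rides on the block
- stop_face (a point): point on the face of the stop's steel plate that meets the carton, 32 mm above the table; it lies 100 mm in gauge +x and 30 mm in gauge +y from the knob's axis
- carton: closed brown carton lying loose on the board, 110 (x) x 140 (y) x 50 mm, about 0.5 kg, origin at the centre of its underside; its y is roughly along the rail, between the stop's plate and the end plate, 18 to 75 mm short of the latter; it takes 2 to 7 N to push it along the board
- end_block: end stop at the board's far (+y) end: a fixed grey block 150 mm wide (x), 45 mm high, carrying on two rods a green sprung end plate, 150 x 10 mm, top 56 mm above the table. The plate's face rests 0 to 30 mm in gauge +y from this origin (on the board), a setting that differs each time and is not measured; from there it gives 8 N per mm, at most 4 mm. Its face looks to gauge -y
- spool_red: bystander, not part of the job: red twine spool, 48 mm diameter, 60 mm high, standing; origin at the centre of its underside
- spool_green: bystander, not part of the job: green twine spool, 48 mm diameter, 60 mm high, standing; origin at the centre of its underside
- tape_roll: bystander, not part of the job: clear tape roll, 96 mm diameter, 48 mm high, lying flat; origin at the centre of its underside
- small_box: bystander, not part of the job: small closed cardboard box 90 x 120 x 60 mm; origin at the centre of its underside
- marker: bystander, not part of the job: black marker pen, 134 mm long, 14 mm thick, lying; origin at the centre of its underside
- tape_gun: bystander, not part of the job: blue desk tape dispenser with an orange roll, 140 x 50 mm, 78 mm high; origin at the centre of its underside
Not all that is in view belongs to the job. Leave any purple look-alike of the carton alone.

How it is judged:
By the outcome, as a careful person would: the job done as asked, in the order asked, and still so for the second after the job is handed in, with the robot touching nothing.
It also fails if it takes over 64 s, if anything falls off the work surface, if the arm or the gripper's body presses on something with over 40 N, if the wrist force passes 120 N, or if a joint passes its speed limit or range.

## Working session

There is one attempt and no reset: what is moved stays moved. The work goes in short steps, Python scripts to look and compute and a shell command to move; the robot and the scene stay as the last step left them, time stands still between calls to the robot, and variables do not carry over. Pictures are saved under pics/ and viewed, at most 10 in all, crops included, and the job is handed in when it is done.

```bash
mkdir -p pics; ls; python3 - <<'E'
from rig import *
import cv2
for n in("top","side"):
    c=camera(n); cv2.imwrite(f"pics/{n}0.png",c["pixels"][:,:,::-1]); print(n,c["fx"],c["fy"],c["cx"],c["cy"],c["extrinsics"])
s=state(); print(s, tip_reach)
E
```

```text
pics
top 622.000778106493 622.000778106493 322.4026265075718 236.37449883305644 [[-0.01962147 -0.99978016  0.00739055  0.02202393]
 [-0.99250325  0.01858571 -0.12079678  0.54008923]
 [ 0.12063286 -0.00970535 -0.99264975  1.40058855]
 [ 0.          0.          0.          1.        ]]
side 591.194507052998 591.194507052998 317.63177744615126 241.84015875094735 [[-0.86697394 -0.49800952  0.01851221  0.46561123]
 [-0.27255741  0.44273574 -0.85422334  0.20984537]
 [ 0.41721534 -0.74563502 -0.51957654  1.33244428]
 [ 0.          0.          0.          1.        ]]
{'time': 0.1, 'joint_positions': array([-1.36531651e+00,  2.63495735e-01, -4.88484027e-02,  1.25941320e+00,
       -1.00800793e-05,  1.41550868e+00]), 'qvel': array([-0.00015085, -0.00131139,  0.00196992, -0.00134373,  0.00103135,
       -0.00174432]), 'joint_efforts': array([-1.41932810e-04, -6.38577747e+01,  3.85064685e+01,  1.00858786e-02,
       -2.90821672e-04, -3.70403228e-06]), 'ee_pos': array([ 0.18526754, -0.49095578,  0.21957169]), 'tcp_rot': array([ 9.83774807e-01,  1.79407072e-01, -1.70959416e-05, -4.80225645e-04]), 'contact_force': array([-0.52663072, -0.60201185,  0.11528252]), 'moment': array([ 0.00484806, -0.01780754, -0.0250992 ]), 'gripper_force': 0.0, 'width': 0.08557130808714816} 0.019
```

View pics/top0.png

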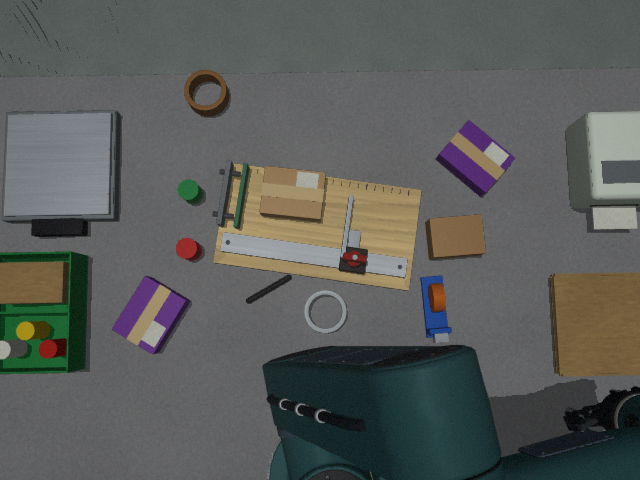

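View pics/side0.png

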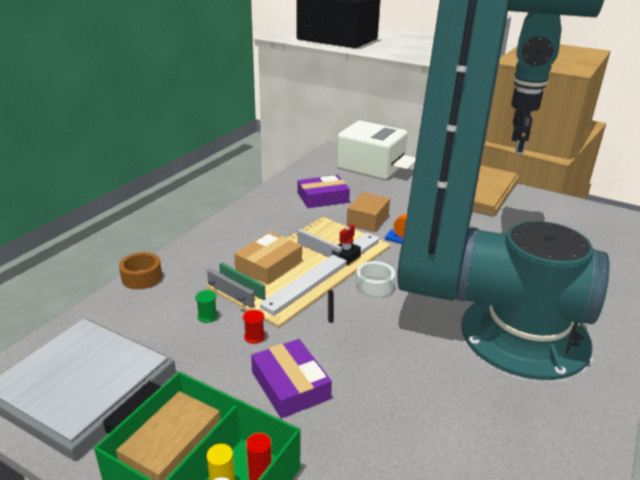

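The top view shows the gauge with the green plate on the left at about (243,195), the carton at (293,193) and the red knob at (354,258). The side view shows the knob at about (347,235). I'll enlarge both.

```bash
python3 - <<'E'
import cv2
a=cv2.imread("pics/top0.png")[150:300,205:430]; cv2.imwrite("pics/t1.png",cv2.resize(a,(787,525),interpolation=cv2.INTER_CUBIC))
b=cv2.imread("pics/side0.png")[205:330,200:400]; cv2.imwrite("pics/s1.png",cv2.resize(b,(800,500),interpolation=cv2.INTER_CUBIC))
E
```

```text
(no output)
```

View pics/t1.png

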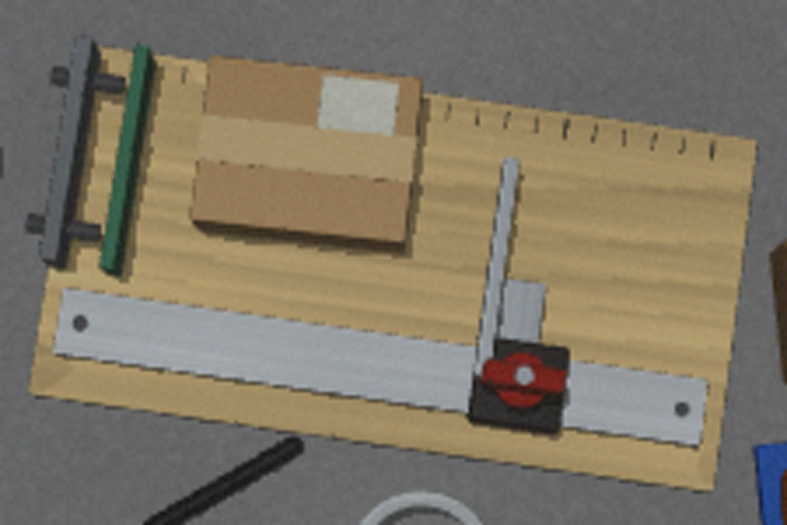

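View pics/s1.png

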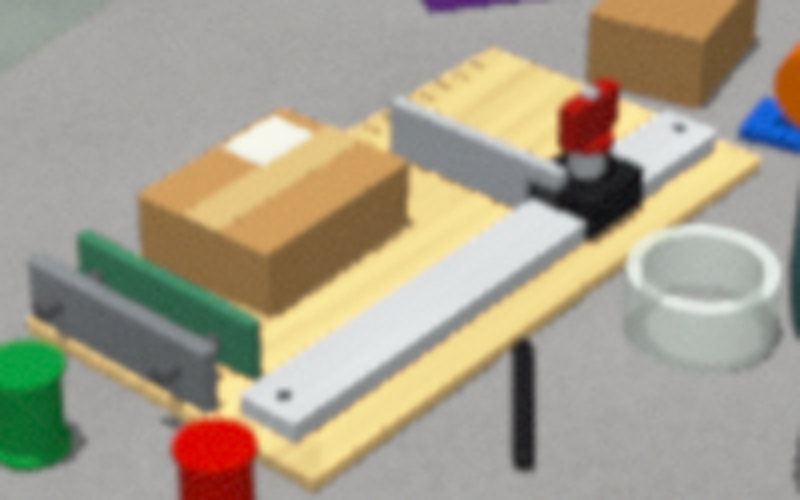

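The top crop shows the knob centre at (525,376), with the wing along the rail, the board corners at (755,140), (714,490) and (31,395), and the carton top corners at (207,57), (422,77), (407,243) and (192,222). The green face edge runs (150,45)–(118,273). The side crop has the wing centred near (589,115) with its top near (590,95).

```bash
cat >h.py <<'E'
import numpy as np
from rig import *
C={}
def cam(n):
    if n not in C: C[n]=camera(n)
    return C[n]
def ray(n,u,v):
    c=cam(n);E=c["extrinsics"];R=E[:3,:3];o=-R.T@E[:3,3]
    d=R.T@np.array([(u-c["cx"])/c["fx"],(v-c["cy"])/c["fy"],1]);return o,d/np.linalg.norm(d)
def atz(n,u,v,z):
    o,d=ray(n,u,v);return o+d*(z-o[2])/d[2]
def tri(a,b):
    (o,d),(p,e)=ray("top",*a),ray("side",*b)
    s=np.linalg.lstsq(np.c_[d,-e],p-o,rcond=None)[0];x,y=o+d*s[0],p+e*s[1];return (x+y)/2,np.linalg.norm(x-y)
T=lambda u,v:(205+u/3.498,150+v/3.5)
S=lambda u,v:(200+u/4,205+v/4)
E
python3 - <<'E'
from h import *
np.set_printoptions(precision=4,suppress=True)
A=lambda u,v,z:atz("top",*T(u,v),z)
tr,br,bl=A(755,140,.012),A(714,490,.012),A(31,395,.012)
c=(tr+bl)/2; gy=(bl-br);L=np.linalg.norm(gy);gy/=L; gx=tr-br;W=np.linalg.norm(gx)
h1,h2=A(80,323,.028),A(682,409,.028); ry=(h1-h2)/np.linalg.norm(h1-h2)
print("board",c,L,W,"yaw gy",np.degrees(np.arctan2(gy[1],gy[0])),np.degrees(np.arctan2(ry[1],ry[0])))
print("knob top",A(525,376,.104),A(525,376,.095),tri(T(525,376),S(590,97)))
gx=np.array([ry[1],-ry[0],0])
k=A(525,376,.104)
for n,(u,v,z) in dict(kn=(525,376,.104),ss=(511,160,.056),g1=(150,45,.056),g2=(118,273,.056),c1=(207,57,.062),c2=(422,77,.062),c3=(407,243,.062),c4=(192,222,.062),h1=(80,323,.028),h2=(682,409,.028)).items():
    p=A(u,v,z)-c; print(n,"gauge",gx@p,ry@p)
print("side knob",atz("side",*S(590,97),.104))
s=state();from scipy.spatial.transform import Rotation as R
print(R.from_quat(s["tcp_rot"]).as_matrix())
E
```

```text
board [0.5673 0.0208 0.012 ] 0.4572528416532963 0.2375948188199437 yaw gy 80.99022370966829 80.75918757986393
knob top [ 0.4842 -0.058   0.104 ] [ 0.4849 -0.0585  0.095 ] (array([ 0.4842, -0.0585,  0.099 ]), np.float64(0.0007938382884948224))
kn gauge -0.06939290418013459 -0.09110359065504939
ss gauge 0.07408605602823351 -0.06522117615550392
g1 gauge 0.11621826405787558 0.1799451749456167
g2 gauge -0.03591945156434565 0.17698099481532703
c1 gauge 0.11227761446287708 0.14096696672150105
c2 gauge 0.11915759201590923 -1.110979688491576e-05
c3 gauge 0.009297711019906112 -0.005800931942761887
c4 gauge 0.0030872032515427213 0.13395498841384637
h1 gauge -0.06907445289805705 0.2006190712250629
h2 gauge -0.06907445289805705 -0.19986300939360704
side knob [ 0.48   -0.0507  0.104 ]
[[ 0.9356  0.353  -0.0001]
 [ 0.353  -0.9356  0.0006]
 [ 0.0001 -0.0006 -1.    ]]
```

```bash
python3 -m handwheel '[[[0,0,0],[0.027,-0.0187,0],1],[[0,0,0],[0.027,-0.0187,0],1],[[0,0,0],[0.027,-0.0187,0],1],[[0,0,0],[0.027,-0.0187,0],1],[[0,0,0],[0.027,-0.0187,0],1],[[0,0,0],[0.027,-0.0187,0],1],[[0,0,0],[0.027,-0.0187,0],1],[[0,0,0],[0.027,-0.0187,0],1],[[0,0,0],[0.027,-0.0187,0],1],[[0,0,0],[0.027,-0.0187,0],1],[[0,0,0],[0.027,-0.0187,0],1],[[0,0,0],[0.027,-0.0187,0],1],[[0,0,0],[0.027,-0.0187,0],1],[[0,0,0],[0.027,-0.0187,0],1],[[0,0,0],[0.027,-0.0187,0],1],[[0,0,0],[0.027,-0.0187,0],1]]' 40
python3 -m handwheel '[[[0,0,-6.7],[0,0,0],1],[[0,0,-6.7],[0,0,0],1],[[0,0,-6.7],[0,0,0],1],[[0,0,-6.7],[0,0,0],1],[[0,0,-6.7],[0,0,0],1],[[0,0,-6.7],[0,0,0],1],[[0,0,-6.7],[0,0,0],1],[[0,0,-6.7],[0,0,0],1],[[0,0,-6.7],[0,0,0],1],[[0,0,0],[0,0,0],1],[[0,0,0],[0,0,0],1]]'
cat >>h.py <<'E'
from scipy.spatial.transform import Rotation as Ro
np.set_printoptions(precision=4,suppress=True)
GY=np.radians(80.85);gy=np.array([np.cos(GY),np.sin(GY),0]);gx=np.array([gy[1],-gy[0],0])
def show(target=None):
    s=state();M=Ro.from_quat(s["tcp_rot"]).as_matrix();yaw=np.degrees(np.arctan2(M[1,0],M[0,0]))
    F=s["contact_force"];print("t",s["time"],"p",s["ee_pos"],"yaw",yaw,"tilt",M[:2,2],"w",s["width"],"F gx gy z",F@gx,F@gy,F[2],"Mz",s["moment"][2],"grip",s["gripper_force"],"gauge-y",s["ee_pos"]@gy,"gx",s["ee_pos"]@gx)
    if target is not None: print("tool shift",M.T@(np.array(target)-s["ee_pos"]))
    print("gy in tool",M.T@gy,"gx in tool",M.T@gx)
E
python3 -c "
from h import *
show([.4842,-.058,.098])"
```

```text
time: 1.53
ee_pos: [0.4845, -0.0571, 0.22]
tcp_rot: [0.984, 0.179, 0.0, 0.0]
contact_force: [0.5, -1.0, -0.6]
width: 0.0857
gripper_force: 0.0
time: 2.45
ee_pos: [0.4838, -0.0588, 0.2199]
tcp_rot: [0.762, 0.648, -0.0, -0.0]
contact_force: [-0.1, -0.9, -0.9]
width: 0.0853
gripper_force: 0.0
t 2.45 p [ 0.4838 -0.0588  0.2199] yaw 80.75862377587832 tilt [-0.0002  0.    ] w 0.08533786651523863 F gx gy z 0.09377106509822274 -0.9104693247060246 -0.8872863547544966 Mz -0.006626951086878928 grip 0.0 gauge-y 0.018923260711909848 gx 0.48701470681323533
tool shift [0.0008 0.0003 0.1219]
gy in tool [ 1.     -0.0016  0.    ] gx in tool [ 0.0016  1.     -0.0002]
```

```bash
python3 -m handwheel '[[[0,0,0],[0.0008,0.0003,0.02],1],[[0,0,0],[0,0,0.025],1],[[0,0,0],[0,0,0.025],1],[[0,0,0],[0,0,0.02],1],[[0,0,0],[0,0,0.012],1],[[0,0,0],[0,0,0.008],1],[[0,0,0],[0,0,0.007],1],[[0,0,0],[0,0,0.005],1],[[0,0,0],[0,0,0],1]]'
python3 - <<'E'
from h import *
import cv2
show()
a=cam("top")["pixels"][190:310,270:430,::-1];b=cam("side")["pixels"][180:300,270:430,::-1]
cv2.imwrite("pics/g2.png",cv2.resize(np.vstack([a,b]),(800,1200)[:0] or (400,600),interpolation=cv2.INTER_CUBIC))
E
```

```text
time: 3.2
ee_pos: [0.4842, -0.058, 0.0976]
tcp_rot: [0.761, 0.649, -0.0, -0.0]
contact_force: [0.0, 0.1, -0.7]
width: 0.0852
gripper_force: 0.0
t 3.2 p [ 0.4842 -0.058   0.0976] yaw 80.90639178943292 tilt [-0.0005  0.0002] w 0.08517389778332778 F gx gy z 0.020410305707150064 0.14187799700233147 -0.6745791339890774 Mz 0.011992784352978132 grip 0.0 gauge-y 0.019731289961463297 gx 0.4872601384678639
gy in tool [1.     0.001  0.0001] gx in tool [-0.001   1.     -0.0005]
```

View pics/g2.png

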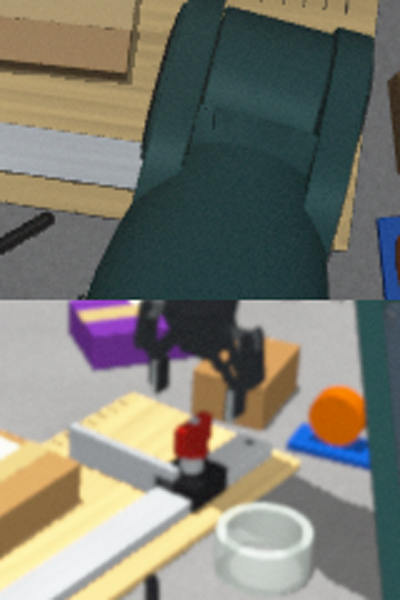

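The side crop shows the open finger tips at about (158,390) and (235,415), straddling the knob, whose top is at (200,412). I'll check the height by projecting.

```bash
python3 - <<'E'
from h import *
def pr(n,p):
    c=cam(n);E=c["extrinsics"];q=E[:3,:3]@p+E[:3,3];return np.array([c["fx"]*q[0]/q[2]+c["cx"],c["fy"]*q[1]/q[2]+c["cy"]])
f=lambda p:(pr("side",np.array(p))-[270,180])*2.5+[0,300]
for z in(.104,.098,.091,.074,.046): print(z,f([.4842,-.058,z]))
k=np.array([.4842,-.058,0])
for s in(-1,1):
  for z in (.092,.1): print(s,z,f(k+s*.0425*gx+[0,0,z]))
E
```

```text
0.104 [193.414  419.0543]
0.098 [193.1547 424.0884]
0.091 [192.8535 429.9356]
0.074 [192.128  444.0209]
0.046 [190.951 466.871]
-1 0.092 [226.3691 442.8679]
-1 0.1 [226.8114 436.1163]
1 0.092 [160.3961 415.7359]
1 0.1 [160.6484 409.1081]
```

```bash
python3 - <<'E'
from h import *
import cv2
b=cam("side")["pixels"][180:270,300:400,::-1]
cv2.imwrite("pics/g3.png",cv2.resize(b,(660,594),interpolation=cv2.INTER_CUBIC)); show()
E
```

```text
t 3.4 p [ 0.4847 -0.0581  0.0986] yaw 80.95042408454852 tilt [ 0.001  -0.0003] w 0.08544248199087975 F gx gy z -0.550073932360512 0.013471778637347281 1.1195435555580546 Mz 0.052660691039042785 grip 0.0 gauge-y 0.019683484390471916 gx 0.4877955583142777
gy in tool [ 1.      0.0018 -0.0001] gx in tool [-0.0018  1.      0.001 ]
```

View pics/g3.png

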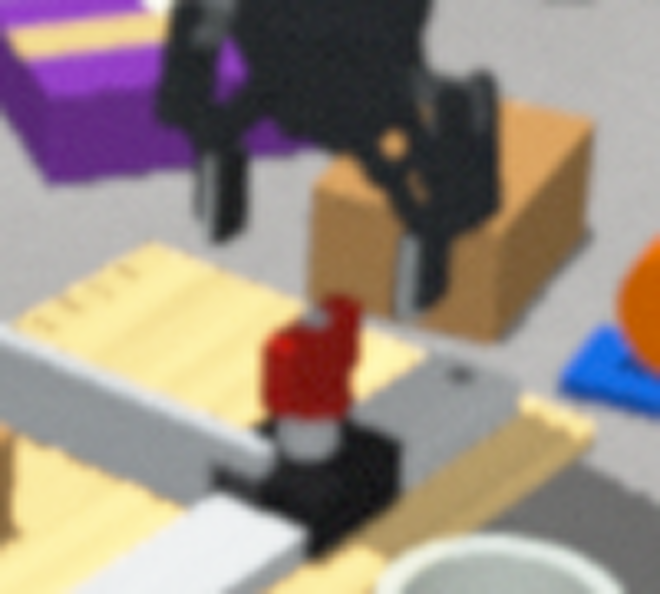

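The fingertips at (218,240) and (415,312) look about 10 raw px higher than expected, while the knob's projection agrees. I'll test it against the start image.

```bash
python3 - <<'E'
from h import *
import cv2
def pr(n,p):
    c=cam(n);E=c["extrinsics"];q=E[:3,:3]@p+E[:3,3];return np.array([c["fx"]*q[0]/q[2]+c["cx"],c["fy"]*q[1]/q[2]+c["cy"]])
p0=np.array([.18527,-.49096,0]);y0=np.array([.353,-.9356,0])
for z in(.214,.22,.23,.24,.25): print("start",z,[pr("side",p0+s*.0425*y0+[0,0,z]) for s in(-1,1)],pr("top",p0+[0,0,z]))
# fit tips now: two tips seen, unknown translation with given separation -> solve center x,y,z least norm
from scipy.optimize import least_squares
obs=np.array([[333,216.4],[362.9,227.3]])
for z in(.092,.1,.11,.12):
    r=least_squares(lambda q:np.r_[pr("side",np.r_[q[:2],z]+q[2]*gx)-obs[0],pr("side",np.r_[q[:2],z]-q[2]*gx)-obs[1]],[.484,-.058,.0425]);print(z,r.x,r.cost)
a=cv2.imread("pics/side0.png")[70:170,480:580];b=cv2.imread("pics/top0.png")[370:450,540:640]
cv2.imwrite("pics/g4.png",np.hstack([cv2.resize(a,(400,400),interpolation=2),cv2.resize(b,(400,320),interpolation=2)[:400] if 0 else cv2.resize(np.vstack([b,b[:20]*0]),(400,400),interpolation=2)]))
E
```

```text
start 0.214 [array([516.0573, 162.3012]), array([512.4025, 150.5767])] [583.8509 400.7874]
start 0.22 [array([516.4782, 160.2847]), array([512.7989, 148.624 ])] [585.1614 401.2243]
start 0.23 [array([517.1833, 156.9066]), array([513.4628, 145.3534])] [587.3744 401.9622]
start 0.24 [array([517.893 , 153.5068]), array([514.1308, 142.0628])] [589.6243 402.7124]
start 0.25 [array([518.6073, 150.0851]), array([514.8029, 138.7518])] [591.9121 403.4753]
0.092 [ 0.507  -0.1052  0.0489] 0.2416623594861607
0.1 [ 0.5008 -0.0924  0.0484] 0.24166235948615658
0.11 [ 0.493  -0.0763  0.0478] 0.24166235948615422
0.12 [ 0.4852 -0.0603  0.0471] 0.24166235948615955
```

View pics/g4.png

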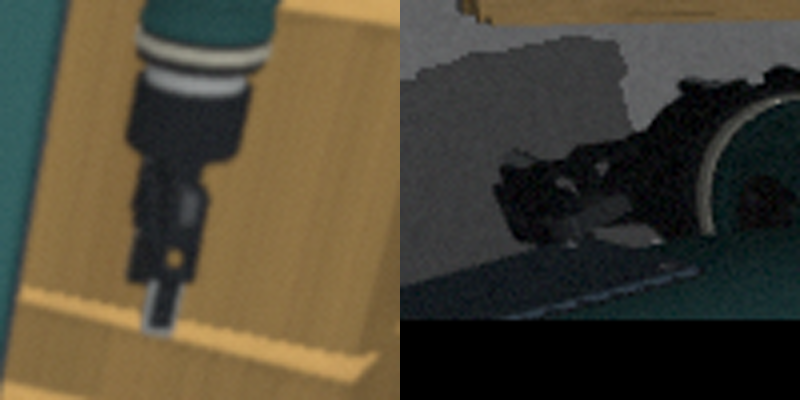

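The start image puts the near tip at (158,332), also about 23 mm above the reported TCP height. So the open tips may stand higher than stated. Closing here will settle it: about 15 mm opening means they hold the wing.

```bash
python3 -m handwheel '[[[0,0,0],[0,0,0],0.1],[[0,0,0],[0,0,0],0.1],[[0,0,0],[0,0,0],0.1],[[0,0,0],[0,0,0],0.1],[[0,0,0],[0,0,0],0.1],[[0,0,0],[0,0,0],0.1],[[0,0,0],[0,0,0],0.1]]' 30
python3 - <<'E'
from h import *
import cv2
show()
b=cam("side")["pixels"][180:270,300:400,::-1]
cv2.imwrite("pics/g5.png",cv2.resize(b,(660,594),interpolation=cv2.INTER_CUBIC))
E
```

```text
time: 4.08
ee_pos: [0.4843, -0.058, 0.098]
tcp_rot: [0.761, 0.649, 0.0, 0.0]
contact_force: [-0.4, 0.2, 0.4]
width: 0.0085
gripper_force: 0.0
t 4.0833 p [ 0.4843 -0.058   0.098 ] yaw 80.97239954543171 tilt [0.0001 0.    ] w 0.008517962326011196 F gx gy z -0.45252347294520245 0.08583483443397014 0.3761821374778573 Mz -0.05682977509632653 grip 0.0 gauge-y 0.019749610006119283 gx 0.48739828941157054
gy in tool [1.     0.0021 0.    ] gx in tool [-0.0021  1.      0.0001]
```

View pics/g5.png

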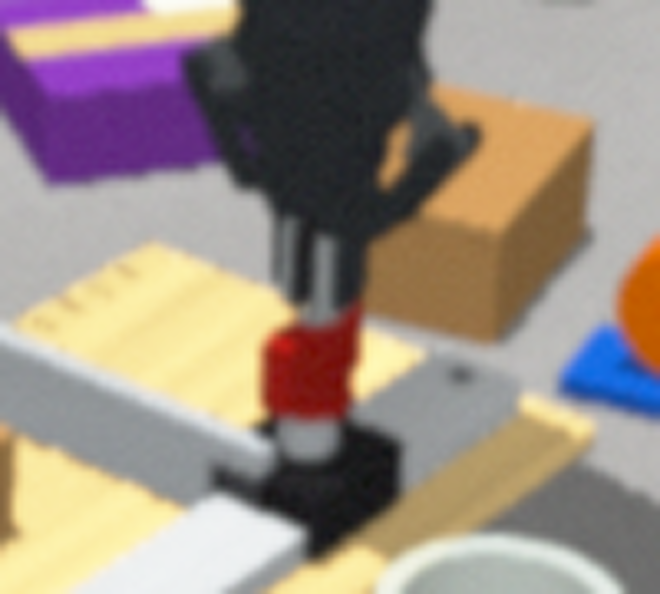

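The tips closed to 8.5 mm just above the wing, at about (322,322), so the real tips sit roughly 27 mm above the stated geometry. I'll open, go down 25 mm and close again.

```bash
python3 -m handwheel '[[[0,0,0],[0,0,0],0.6],[[0,0,0],[0,0,0],0.6],[[0,0,0],[0,0,0],0.6],[[0,0,0],[0,0,0],0.6],[[0,0,0],[0,0,0.007],0.6],[[0,0,0],[0,0,0.006],0.6],[[0,0,0],[0,0,0.006],0.6],[[0,0,0],[0,0,0.005],0.6],[[0,0,0],[0,0,0],0.6]]'
python3 -m handwheel '[[[0,0,0],[0,0,0],0],[[0,0,0],[0,0,0],0],[[0,0,0],[0,0,0],0],[[0,0,0],[0,0,0],0],[[0,0,0],[0,0,0],0],[[0,0,0],[0,0,0],0],[[0,0,0],[0,0,0],0]]' 60
python3 - <<'E'
from h import *
import cv2
show()
b=cam("side")["pixels"][180:270,300:400,::-1]
cv2.imwrite("pics/g6.png",cv2.resize(b,(660,594),interpolation=cv2.INTER_CUBIC))
E
```

```text
time: 4.88
ee_pos: [0.4836, -0.0578, 0.0727]
tcp_rot: [0.761, 0.649, -0.001, -0.001]
contact_force: [-0.6, -1.0, 0.0]
width: 0.0511
gripper_force: 0.0
time: 5.47
ee_pos: [0.4854, -0.0582, 0.0745]
tcp_rot: [0.761, 0.649, 0.001, 0.001]
contact_force: [5.1, 0.4, 1.3]
width: 0.0136
gripper_force: 60.7
t 5.4667 p [ 0.4854 -0.0582  0.0745] yaw 80.97636991821007 tilt [ 0.0022 -0.0003] w 0.01360371305191279 F gx gy z 5.005821643396569 1.1650321758022937 1.307477804058925 Mz -0.03661834315113897 grip 60.65467357635498 gauge-y 0.019718600663691806 gx 0.4885151144385947
gy in tool [1.     0.0022 0.    ] gx in tool [-0.0022  1.      0.0023]
```

View pics/g6.png

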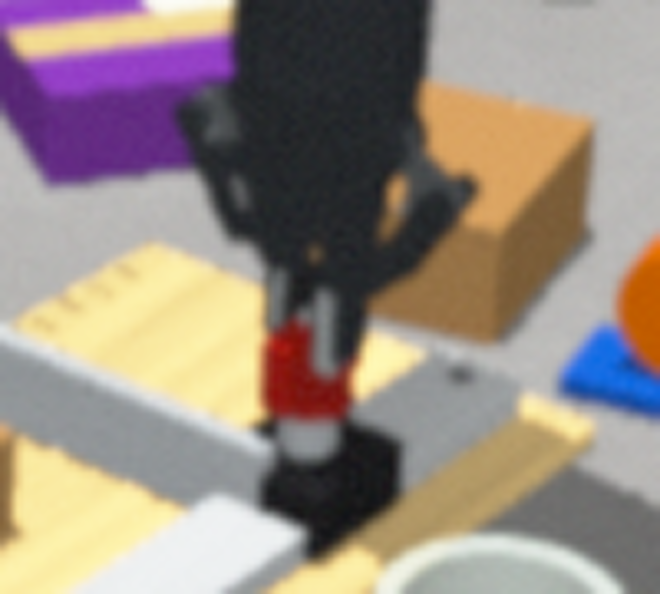

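It now holds the wing: 13.6 mm opening, 60 N, with pads down over most of the wing in the picture. I'll break it loose with a firmer grip.

```bash
python3 -m handwheel '[[[0,0,0],[0,0.001,0],0],[[0,0,0],[0,0,0],0],[[0,0,-3],[0,0,0],0],[[0,0,-4],[0,0,0],0],[[0,0,-5],[0,0,0],0],[[0,0,-5],[0,0,0],0],[[0,0,-5],[0,0,0],0],[[0,0,0],[0,0,0],0],[[0,0,0],[0,0,0],0]]' 100
python3 -c "
from h import *
show()"
```

```text
time: 6.27
ee_pos: [0.4857, -0.0582, 0.0743]
tcp_rot: [0.624, 0.782, 0.0, 0.0]
contact_force: [2.2, 0.5, 4.4]
width: 0.0125
gripper_force: 99.1
t 6.2667 p [ 0.4857 -0.0582  0.0743] yaw 102.82229964203248 tilt [ 0.0009 -0.0002] w 0.01248755733106512 F gx gy z 2.1418822012215197 0.8477022427784222 4.367844324839687 Mz -0.04609586675217285 grip 99.09699440002441 gauge-y 0.019727704247927785 gx 0.48878212986562947
gy in tool [ 0.9274  0.3742 -0.0001] gx in tool [-0.3742  0.9274  0.0009]
```

```bash
python3 -m handwheel '[[[0,0,-5],[0,0,0],0],[[0,0,-5],[0,0,0],0],[[0,0,-5],[0,0,0],0],[[0,0,-5],[0,0,0],0],[[0,0,-5],[0,0,0],0],[[0,0,-5],[0,0,0],0],[[0,0,-5],[0,0,0],0],[[0,0,-5],[0,0,0],0],[[0,0,-5],[0,0,0],0],[[0,0,-3],[0,0,0],0],[[0,0,0],[0,0,0],0],[[0,0,0],[0,0,0],0]]'
python3 -c "
from h import *
show()"
```

```text
time: 7.27
ee_pos: [0.4861, -0.0582, 0.0743]
tcp_rot: [0.252, 0.968, 0.0, 0.001]
contact_force: [4.7, 1.4, 1.2]
width: 0.0126
gripper_force: 98.9
t 7.2667 p [ 0.4861 -0.0582  0.0743] yaw 150.81086455195424 tilt [ 0.0017 -0.    ] w 0.01263407367618941 F gx gy z 4.407025673931076 2.1149265720122132 1.1912411227450173 Mz -0.0010136194121131165 grip 98.85722279548645 gauge-y 0.019834622233197652 gx 0.4892010861843419
gy in tool [0.3427 0.9395 0.0003] gx in tool [-0.9395  0.3427  0.0016]
```

```bash
python3 -m handwheel '[[[0,0,0],[-0.0009,0.0003,0],0],[[0,0,0],[0.0009,0.0023,0],0],[[0,0,0],[0.0017,0.0047,0],0],[[0,0,0],[0.0021,0.0056,0],0],[[0,0,0],[0.0021,0.0056,0],0],[[0,0,0],[0.0021,0.0056,0],0],[[0,0,0],[0.0021,0.0056,0],0],[[0,0,0],[0.0021,0.0056,0],0],[[0,0,0],[0.0017,0.0047,0],0],[[0,0,0],[0.0009,0.0023,0],0],[[0,0,0],[0,0,0],0]]'
python3 -c "
from h import *
show()"
python3 -m handwheel '[[[0,0,0],[0.0007,0.0019,0],0],[[0,0,0],[0.0007,0.0019,0],0],[[0,0,0],[0.0007,0.0019,0],0],[[0,0,0],[0.0007,0.0019,0],0]]'
python3 -c "
from h import *
show()"
```

```text
time: 8.18
ee_pos: [0.4934, -0.0138, 0.0743]
tcp_rot: [0.252, 0.968, -0.0, 0.0]
contact_force: [3.1, 1.7, 5.9]
width: 0.0127
gripper_force: 99.3
t 8.1833 p [ 0.4934 -0.0138  0.0743] yaw 150.85239350610817 tilt [ 0.0009 -0.0003] w 0.012707029483691363 F gx gy z 2.7994079764504773 2.1489767143545597 5.8874754037077475 Mz 0.007593892253904437 grip 99.30162191390991 gauge-y 0.0648437300889998 gx 0.4892833337152846
gy in tool [ 0.342   0.9397 -0.0002] gx in tool [-0.9397  0.342   0.0009]
time: 8.52
ee_pos: [0.4946, -0.0064, 0.0743]
tcp_rot: [0.252, 0.968, -0.0, 0.001]
contact_force: [1.3, -2.3, 4.9]
width: 0.013
gripper_force: 99.4
t 8.5167 p [ 0.4946 -0.0064  0.0743] yaw 150.82034634356899 tilt [ 0.0009 -0.001 ] w 0.013041512443411323 F gx gy z 1.6859731800077522 -2.017517059236231 4.927471430846443 Mz 0.05013080629552691 grip 99.40123558044434 gauge-y 0.07232558049264806 gx 0.48930266308956605
gy in tool [ 0.3425  0.9395 -0.0009] gx in tool [-0.9395  0.3425  0.001 ]
```

```bash
q(){ python3 -c "
from h import *
show()" | cut -d' ' -f1-2,14-40|head -1; }
python3 -m handwheel '[[[0,0,0],[0.0007,0.0019,0],0],[[0,0,0],[0.0007,0.0019,0],0],[[0,0,0],[0.0007,0.0019,0],0],[[0,0,0],[0.0007,0.0019,0],0],[[0,0,0],[0.0007,0.0019,0],0]]' >/dev/null;q
python3 -m handwheel '[[[0,0,0],[0.0007,0.0019,0],0],[[0,0,0],[0.0007,0.0019,0],0],[[0,0,0],[0.0007,0.0019,0],0],[[0,0,0],[0.0007,0.0019,0],0],[[0,0,0],[0.0007,0.0019,0],0]]'>/dev/null;q
python3 -m handwheel '[[[0,0,0],[0.0007,0.0019,0],0],[[0,0,0],[0.0007,0.0019,0],0],[[0,0,0],[0.0007,0.0019,0],0],[[0,0,0],[0.0007,0.0019,0],0],[[0,0,0],[0.0007,0.0019,0],0]]'>/dev/null;q
```

```text
t 8.9333 w 0.012844896693683914 F gx gy z 1.9780738823526887 -5.758985833580737 5.2995347976086045 Mz 0.010590121837425292 grip 99.34821367263794 gauge-y 0.08203266558957284 gx 0.48929161813196265
t 9.35 0.012883833235427916 F gx gy z 3.3108206078266336 -6.4783987713130164 5.406410485945842 Mz 0.032724084176746535 grip 99.3373453617096 gauge-y 0.09206287368435118 gx 0.4892722840454607
t 9.7667 0.012589715476627997 F gx gy z 3.5040121018124055 -6.187006651173028 3.0916168671553095 Mz -0.023692088142061193 grip 99.30908560752869 gauge-y 0.10220110833763635 gx 0.48927571809897685
```

```bash
q(){ python3 -c "
from h import *
show()" | cut -d' ' -f1-2,14-40|head -1; }
python3 -m handwheel '[[[0,0,0],[0.0007,0.0019,0],0],[[0,0,0],[0.0007,0.0019,0],0],[[0,0,0],[0.0007,0.0019,0],0],[[0,0,0],[0.00035,0.00095,0],0],[[0,0,0],[0.00035,0.00095,0],0]]' >/dev/null;q
python3 -m handwheel '[[[0,0,0],[0.0003,0.0008,0],0],[[0,0,0],[0.0003,0.0008,0],0]]'>/dev/null;q
python3 -m handwheel '[[[0,0,0],[0.0003,0.0008,0],0],[[0,0,0],[0.0003,0.0008,0],0]]'>/dev/null;q
```

```text
t 10.1833 w 0.012489478070772247 F gx gy z 3.1691254551114367 -6.638217241442773 5.019891501135863 Mz 0.049657373062090955 grip 99.17133808135986 gauge-y 0.11033753723094569 gx 0.48928774470121833
t 10.35 0.012604504757568875 F gx gy z 3.8528183031121896 -5.841430722754484 4.211886197691082 Mz -0.027354308759429007 grip 99.16547298431396 gauge-y 0.11202099491808666 gx 0.4892860137404775
t 10.5167 0.0125719381165527 F gx gy z 3.874674615278881 -5.811524723209178 4.5828807541426855 Mz -0.0070768547653849954 grip 99.15964365005493 gauge-y 0.11371137886937749 gx 0.489276401173355
```

```bash
q(){ python3 -c "
from h import *
show()" | cut -d' ' -f1-2,14-40|head -1; }
python3 -m handwheel '[[[0,0,0],[0.00022,0.0006,0],0],[[0,0,0],[0.00022,0.0006,0],0]]' >/dev/null;q
python3 -m handwheel '[[[0,0,0],[0.00022,0.0006,0],0]]'>/dev/null;q
python3 -m handwheel '[[[0,0,0],[0.00022,0.0006,0],0]]'>/dev/null;q
```

```text
t 10.6833 0.01285919671122163 F gx gy z 4.250865053344082 -6.587822863206223 3.1665167185743996 Mz 0.002050180677812458 grip 99.15929675102234 gauge-y 0.11499100098293048 gx 0.4892973977722915
t 10.7667 0.0130848321275155 F gx gy z 4.8352437907466586 -5.0271351505011745 4.173394726466555 Mz 0.007596514716450152 grip 99.15952563285828 gauge-y 0.11561096910244907 gx 0.48927371057256874
t 10.85 w 0.01275219708336704 F gx gy z 4.176932194530266 -5.663543177332097 4.674358120537342 Mz -0.01738395275087124 grip 99.15778756141663 gauge-y 0.11624970561159163 gx 0.4892877479611065
```

```bash
q(){ python3 -c "
from h import *
show()" | cut -d' ' -f1-2,14-40|head -1; }
python3 -m handwheel '[[[0,0,0],[0.00022,0.0006,0],0],[[0,0,0],[0.00022,0.0006,0],0]]' >/dev/null;q
python3 -m handwheel '[[[0,0,0],[0.00022,0.0006,0],0]]'>/dev/null;q
python3 -m handwheel '[[[0,0,0],[0.00022,0.0006,0],0]]'>/dev/null;q
```

```text
t 11.0167 0.012445999780612336 F gx gy z 4.367393992974051 -5.349981577098827 4.086610880756178 Mz 0.03278053116717719 grip 99.15648937225342 gauge-y 0.11751019531407939 gx 0.4892759250223197
t 11.1 w 0.012127265267965563 F gx gy z 4.413662775396544 -5.204899463888877 3.8362680677817793 Mz 0.010029331955464299 grip 99.15610671043396 gauge-y 0.11816848439315089 gx 0.48924472215303544
t 11.1833 w 0.012859595022939378 F gx gy z 5.4864975444576825 -5.915624439285662 5.117835677429428 Mz 0.004856699808195313 grip 99.15530562400818 gauge-y 0.1187969130221764 gx 0.48928874583349025
```

```bash
q(){ python3 -c "
from h import *
show()" | cut -d' ' -f1-2,14-40|head -1; }
python3 -m handwheel '[[[0,0,0],[0.00022,0.0006,0],0]]' >/dev/null;q
python3 -m handwheel '[[[0,0,0],[0.00022,0.0006,0],0]]'>/dev/null;q
```

```text
t 11.2667 0.012714741876188368 F gx gy z 4.446105562403912 -5.969405784093513 4.43860100468909 Mz 0.0013373302936287015 grip 99.15497660636902 gauge-y 0.11945001316512603 gx 0.48929478929228526
t 11.35 0.012649394454497658 F gx gy z 5.006774884497788 -5.827387680898416 4.3796776197347755 Mz -0.01280899788323208 grip 99.1535210609436 gauge-y 0.12012488110318316 gx 0.48925310324923815
```

```bash
q(){ python3 -c "
from h import *
show()" | cut -d' ' -f1-2,14-40|head -1; }
python3 -m handwheel '[[[0,0,0],[0.00022,0.0006,0],0]]' >/dev/null;q
python3 -m handwheel '[[[0,0,0],[0.00022,0.0006,0],0]]' >/dev/null;q
python3 -m handwheel '[[[0,0,0],[0.00022,0.0006,0],0]]'>/dev/null;q
```

```text
t 11.4333 0.012460963955267397 F gx gy z 4.514776355224691 -5.47419824318208 4.186170086253933 Mz 0.003913637650318569 grip 99.15355324745178 gauge-y 0.12073491025219525 gx 0.489263521447395
t 11.5167 0.012847849064882034 F gx gy z 4.475846480784835 -8.884983308525868 4.6087806108903 Mz -0.0005008657765539696 grip 99.17927026748657 gauge-y 0.12125216565559573 gx 0.48927702907325593
t 11.6 w 0.012840489622121755 F gx gy z 4.415050210628309 -10.813770151307452 4.404771598574423 Mz 0.019261818709360445 grip 99.27914142608643 gauge-y 0.1215927446770557 gx 0.48927842736915594
```

```bash
q(){ python3 -c "
from h import *
show()" | cut -d' ' -f1-2,14-40|head -1; }
python3 -m handwheel '[[[0,0,0],[0.00022,0.0006,0],0]]' >/dev/null;q
python3 -m handwheel '[[[0,0,0],[0.00022,0.0006,0],0]]'>/dev/null;q
```

```text
t 11.6833 0.012836092477807025 F gx gy z 5.0172209111889785 -13.62424149195444 4.013762075699129 Mz 0.03162852891113304 grip 99.37672019004822 gauge-y 0.12196453501722505 gx 0.48928736648467014
t 11.7667 0.012705375735525317 F gx gy z 4.733567906821144 -15.03653885086629 5.680847727230488 Mz 0.011223876144051017 grip 99.46891665458679 gauge-y 0.12227302171337792 gx 0.48929476965745927
```

About 10 N above the sliding level. Now turn the knob back to about 20°, short of locking, and check the push again.

```bash
q(){ python3 -c "
from h import *
show()"; }
python3 -m handwheel '[[[0,0,3],[0,0,0],0],[[0,0,5],[0,0,0],0],[[0,0,5],[0,0,0],0],[[0,0,5],[0,0,0],0],[[0,0,5],[0,0,0],0],[[0,0,2],[0,0,0],0],[[0,0,0],[0,0,0],0]]' >/dev/null;q
python3 -m handwheel '[[[0,0,3],[0,0,0],0],[[0,0,5],[0,0,0],0],[[0,0,5],[0,0,0],0],[[0,0,5],[0,0,0],0],[[0,0,5],[0,0,0],0],[[0,0,2],[0,0,0],0],[[0,0,0],[0,0,0],0]]' >/dev/null;q
```

```text
t 12.35 p [0.5023 0.0427 0.0743] yaw 125.60572501013795 tilt [ 0.0003 -0.0048] w 0.012575216514317361 F gx gy z 3.5481621382232307 -15.084512064215241 6.244494080766546 Mz 0.006477415290659129 grip 99.51722502708435 gauge-y 0.12204773213226376 gx 0.4890786194392789
gy in tool [ 0.7101  0.7041 -0.0047] gx in tool [-0.7041  0.7101  0.0011]
t 12.9333 p [0.502  0.0427 0.0743] yaw 100.60536665558288 tilt [-0.0001 -0.0049] w 0.013020776774560261 F gx gy z 1.265523675175709 -15.864626305806262 7.847423180535961 Mz -0.06383905103970378 grip 99.75362062454224 gauge-y 0.12197487857633728 gx 0.4887996710906349
gy in tool [ 0.9411  0.338  -0.0049] gx in tool [-0.338   0.9411  0.0007]
```

```bash
q(){ python3 -c "
from h import *
show()"|head -1; }
python3 -m handwheel '[[[0,0,3],[0,0,0],0],[[0,0,4],[0,0,0],0],[[0,0,4],[0,0,0],0],[[0,0,4],[0,0,0],0],[[0,0,2],[0,0,0],0],[[0,0,0],[0,0,0],0]]' >/dev/null;q
python3 -m handwheel '[[[0,0,2],[0,0,0],0],[[0,0,1],[0,0,0],0],[[0,0,0],[0,0,0],0]]' >/dev/null;q
```

```text
t 13.4333 p [0.5018 0.0427 0.0745] yaw 83.64550459875407 tilt [-0.0002 -0.0051] w 0.012804707572266545 F gx gy z -0.7120202743595584 -17.41105048499054 12.96325410415445 Mz 0.3759760808575594 grip 100.52998423576355 gauge-y 0.12193644436183264 gx 0.4886630263722128
t 13.6833 p [0.5018 0.0427 0.0745] yaw 80.73467480574405 tilt [-0.0002 -0.005 ] w 0.01257813395852016 F gx gy z -1.3101925947765822 -18.086979430151537 13.47604014288399 Mz 0.6781548694810862 grip 100.87701916694641 gauge-y 0.12195023264037869 gx 0.4886312413250118
```

```bash
q(){ python3 -c "
from h import *
show()"|head -1; }
python3 -m handwheel '[[[0,0,1],[0,0,0],0],[[0,0,0],[0,0,0],0]]' 120 >/dev/null;q
python3 -m handwheel '[[[0,0,1],[0,0,0],0],[[0,0,0],[0,0,0],0]]' >/dev/null;q
python3 -m handwheel '[[[0,0,1],[0,0,0],0],[[0,0,0],[0,0,0],0]]' >/dev/null;q
```

```text
t 13.85 p [0.5018 0.0427 0.0746] yaw 79.75585287907036 tilt [-0.0002 -0.005 ] w 0.012183303691022237 F gx gy z -2.2666719580740144 -16.094265314974237 15.877581599026971 Mz 0.8490651887353443 grip 120.53104877471924 gauge-y 0.12197236292261017 gx 0.48861739599343557
t 14.0167 p [0.5018 0.0427 0.0746] yaw 78.78583476186921 tilt [-0.0001 -0.0051] w 0.012549530920067949 F gx gy z -0.9007226038715588 -16.897789595851094 16.412984255371946 Mz 1.3354242716412943 grip 121.24386892108305 gauge-y 0.1219969159810765 gx 0.4886315398576293
t 14.1833 p [0.5018 0.0427 0.0747] yaw 77.8121404875935 tilt [-0.0001 -0.0051] w 0.012111417341294678 F gx gy z -1.585479038389782 -19.176048110887702 16.685433257675978 Mz 1.6643987441108803 grip 122.585109929787 gauge-y 0.12200028180365058 gx 0.48862538213372964
```

```bash
python3 -m handwheel '[[[0,0,-1],[0,0,0],0],[[0,0,-0.5],[0,0,0],0],[[0,0,0],[0,0,0],0.6],[[0,0,0],[0,0,0],0.6],[[0,0,0],[0,0,0],0.6],[[0,0,0],[0,0,0],0.6],[[0,0,0],[0,0,0],0.6],[[0,0,0],[0,0,-0.01],0.6],[[0,0,0],[0,0,-0.02],0.6],[[0,0,0],[0,0,-0.03],0.6],[[0,0,0],[0,0,-0.03],0.6],[[0,0,0],[0,0,-0.03],0.6]]'
python3 -m handwheel '[[[0,0,0],[-0.035,0,-0.02],0.6],[[0,0,0],[-0.035,0,-0.02],0.6],[[0,0,0],[-0.035,0,-0.02],0.6],[[0,0,0],[-0.035,0,0],0.6],[[0,0,0],[-0.035,0,0],0.6],[[0,0,0],[-0.035,0,0],0.6],[[0,0,0],[-0.035,0,0],0.6],[[0,0,0],[-0.035,0,0],0.6],[[0,0,0],[-0.035,0,0],0.6],[[0,0,0],[-0.035,0,0],0.6],[[0,0,0],[-0.02,0,0],0.6],[[0,0,0],[0,0,0],0.6],[[0,0,0],[0,0,0],0.6]]'
python3 - <<'E'
from h import *
import cv2
show()
a=cam("top")["pixels"][140:300,180:440,::-1];b=cam("side")["pixels"][200:340,190:420,::-1]
cv2.imwrite("pics/f1.png",np.vstack([cv2.resize(a,(520,320),interpolation=2),cv2.resize(b,(520,280),interpolation=2)])[:600])
E
```

```text
time: 15.18
ee_pos: [0.5015, 0.045, 0.1953]
tcp_rot: [0.769, 0.639, -0.0, -0.0]
contact_force: [0.7, -0.1, -0.4]
width: 0.0512
gripper_force: 0.0
time: 16.27
ee_pos: [0.434, -0.3196, 0.2535]
tcp_rot: [0.77, 0.638, 0.0, -0.0]
contact_force: [0.7, 0.8, -0.1]
width: 0.0516
gripper_force: 0.0
t 16.2667 p [ 0.434  -0.3196  0.2535] yaw 79.35290353563745 tilt [-0.0005  0.0007] w 0.05158872482564765 F gx gy z 0.5653194378737862 0.9060878308457564 -0.10868990502017646 Mz 0.02810190946440588 grip 0.0 gauge-y -0.24647893212053304 gx 0.4793334892299918
gy in tool [ 0.9997 -0.0261  0.0007] gx in tool [ 0.0261  0.9997 -0.0006]
```

View pics/f1.png

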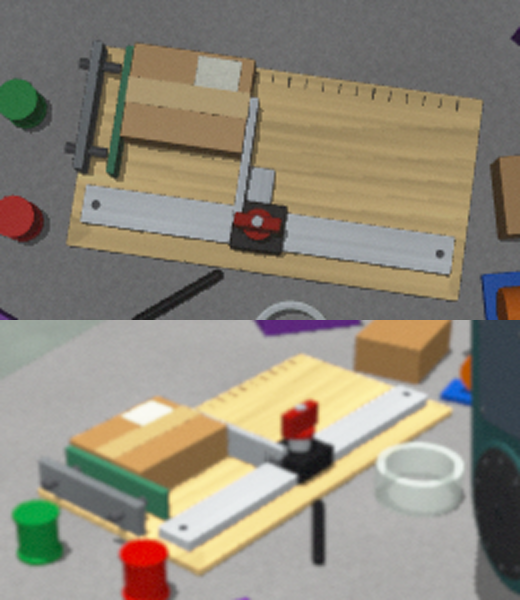

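The last picture shows the carton nipped squarely between the green plate, at about (120,110) in the top view, and the stop plate at (247,155). The wing lies along the rail at (258,222) and the bystanders have not moved.

```bash
python3 -c "
from rig import *
print(finish_job())"
```

```text
the job is handed in; nothing more can be done
None
```

The job is handed in at about 16 s of robot time: I broke the knob loose and turned it about 70°, slid the stop until the carton pressed the green plate with roughly 10 N (estimated from the rise in push force), and turned the knob back fully tight; the last picture shows the carton held square and nothing else moved.

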